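# Seat the proud keyed ring on its stirrer shaft

## Robot

A 7-joint arm with a two-finger parallel gripper is mounted at the origin on a cart in front of the work surface, level with it; the furniture and walls round the work are solid. World frame = base frame: x ahead of the robot, y to its left, z up, the work surface at z = 0. Lengths are in m, angles in rad, forces in N, time in s.
With the tool pointing down it reaches from about 0.425 to 0.925 m from the base axis. Payload 6.8 kg.
Tool frame: the origin (TCP) lies on the centre line of the jaws, within the pads' length; the fingertips stand 25 mm ahead of it and the grasp point (between the pads) lies 6 mm ahead of it (tip_reach is the z of the fingertips in the tool frame, in m); z points along the fingers, y is the line along which they close (so a half turn about z gives the same grasp; the last joint's range is limited). The gripper opens to 88 mm and grips with 3 to 60 N. Pads are 20 mm wide; open, the fingers measure 115 mm over their backs; the gripper's body (75 mm by 178 mm) begins 61 mm behind the grasp point.
Start: joints at [1.086, 0.477, 0.022, 1.555, -0.011, 1.109, -0.083], TCP at [0.248, -0.628, 0.248] pointing down, gripper open.
Joint ranges: [-2.96, 2.96], [-0.34, 2.1], [-1.41, 1.46], [0.24, 2.44], [-1.37, 4.51], [0.17, 1.92], [-2.96, 2.96]. Speed limits (rad/s): [2.39, 2.39, 3.14, 3.14, 3.14, 3.14, 3.14].

## Interface

Orientations are given as a unit quaternion [w, x, y, z].
In Python, from rig import * gives the robot as it stands. The module is installed in compiled form; this text tells all that it offers.
- The arm moves only by the tool arm_command, never from a script. Its argument "commands" is a list of rows, each a list of 5 numbers: the shift along the tool's x, y, z scaled (see below), then the turn about the tool's z scaled (see below), then the gripper command: -1 is fully open, 1 is shut, values between are in proportion. A call has 1 to 5 rows; each row shifts and turns the commanded pose from where the row before left it, along the tool's axes as they then stand; what a row does not reach is not made up. The controller multiplies each number of a shift by 0.075 m and each number of a turn by 45 degrees. A row lasts 1/8 s, in which the tool goes at most 62.5 mm and 10.7 degrees, less where a joint would pass 70% of its speed; a pose out of reach is approached as far as the arm can. A call with a number of a shift or a turn outside -1 to 1 is refused whole. A call with a gripper value outside its range is refused whole. The fingers move at their own pace and stop on an object; "newtons" is the grip in N (left out, the last holds). Time passes only in rows, so rows that do not move let the fingers close. It gives the time, the measured TCP pose, the force, the opening and the grip force at its end, in the units of the state.
- get_obs(): the state, without advancing time (a new reading comes with each control period).
- camera(name): name is "side" or "top" or "wrist"; returns (picture, depth): 384x512x3 uint8, red, green, blue; 384x512 float32, m along the optical axis (not along the pixel's ray), 0 where there is no reading.
- camera_params(name): a dict with "vfov" (degrees; the focal length in pixels is half the picture's height over the tangent of half this angle, whatever the lens; pixels are square), "cx", "cy" (the principal point, pixels), "cam_to_world" (4x4, takes a point from camera to world coordinates). Camera axes: x right, y down, z forward; pixel columns grow to the right and rows downward; lengths in m; the calibration is good to about 2 mm. A picture is of the moment at which its call begins: read the wrist's pose just before it. camera_params takes no time and is no camera call; for the wrist camera it gives the pose at the moment of the call.
- close_job(): hands the job in; it is judged then, once.
Trained networks look in the newest picture that a camera, given by its name, has taken for a name from the list of things; names that differ only in an ending like _2 or _b are one class to them, and where a whole thing is asked for, a point or a joint stands for the part that bears it (a point fixed in the world has none). Each returns a list of dicts, best first, with "score" (0 to 1); they miss things now and then, are a little off and sometimes report something else, mostly with a low value. They report only what shows in the picture. A call takes as long as a camera call.
- silhouettes(query, camera): "mask" (384x512 bool, what is visible of it) and "box" ([centre column, centre row, width, height] as shares, 0 to 1, of the picture: columns of its width, rows of its height, round what is visible of it).
- landmark_of(query, camera): "position" ([column, row] as shares, 0 to 1, of the picture: columns of its width, rows of its height: a listed point, or the origin of a listed thing).
The state is a dict: "time": time; "qpos": joint angles; "dq": joint speeds; "joint_efforts": joint torques, N m; "ee_pos": TCP position; "tcp_rot": TCP orientation; "ft_force": force on the tool from outside, world axes, zero at the start; "ft_torque": the same for the moment, N m; "width": finger opening in m; "grasp_force": force on a finger pad.
Only numpy, scipy, OpenCV 4.12 (cv2) and the standard library are available. Lean on these libraries where they do the work, as an engineer would, in place of code of your own. Each camera call takes 0.05 s, during which the arm holds its last target. There are 200 camera calls.

## Task

Two stirrer drive stubs stand on the work table, each with a white keyed ring on its shaft. On one the ring still stands proud, its two inside tabs resting on the shaft end: turn that ring on its shaft, without lifting it off, until the tabs drop into the keyways and the ring lies flat on the flange, then let go. Leave the other ring, which is already fully down, alone.

Things in the scene. Friction and masses are not known exactly. Their poses are not given: they have to be found in the camera images.
- ring: Proud white ring to seat: octagon 60 mm across flats (first flat faces its +x, one every 45 deg), 24 high, bore 47. Two like inside tabs flush with its top at its +x and -x, 11 wide, 8 high, in to 11.5 mm from the axis. Origin: centre of underside, z up; starts 32 mm above the stub's origin, tabs on the shaft end. Turns freely (90 deg or less, either way), drops when let go over the keyways.
- stub: Fixed steel stub under the proud ring: foot 90 mm wide, 10 thick; flange 56 wide, top at 20 mm; upright shaft 44 in diameter, end at 48 mm. Two keyways 19 wide, 15 deep in the shaft end at its +x and -x (tabs have about 10 deg play each way). Origin: centre of the foot's underside, on the table, z up. Seated, the ring's origin is 20 mm above it and its x lies along this x, either way round.
- other_ring: The same kind of ring, already seated on the other stub of the same kind (origin 20 mm above the table); to be left alone. Origin: centre of its underside. Surroundings: a fixed crate 0.38 m tall stands behind the two stubs, its nearest corner at about x 0.60, y -0.19 m; approach from the robot's side or from above it. Low fixed stick fixture (sticks to 0.12 m) to the left of y -0.05 m.

How it is judged:
At the end, for the whole second after the job is handed in: The ring that stood proud lies on its stub's flange: within 3.5 mm of fully down, within 10 mm of the shaft axis, level within 7 degrees, its tabs within 17 degrees of the keyways, at rest and released (z of ring in the frame of stub below 0.0235 m and horizontal distance between ring and stub below 0.01 m and angle between ring's own z axis and vertical below 0.12 rad and angle between the x axis of ring and the x axis of stub, either way round below 0.3 rad and linear speed of ring below 0.02 m/s); the robot touches nothing.
It fails at once if the ring is lifted off its shaft (more than 20 mm above where it started) (z of ring in the frame of stub above 0.052 m).
It fails at once if the ring that was already seated is moved by more than 8 mm (distance of other_ring from where it was at the start of the episode above 0.008 m).
It also fails if it takes over 35 s, if anything falls off the work surface, if the arm or the gripper's body presses on something with over 40 N, if the wrist force passes 120 N, or if a joint passes its speed limit or range.

## Working session

There is one attempt and no reset: what is moved stays moved. The work goes in short steps, Python scripts to look and compute and a tool call to move; the robot and the scene stay as the last step left them, time stands still between calls to the robot, and variables do not carry over. Pictures are saved under pics/ and viewed, at most 10 in all, crops included, and the job is handed in when it is done.

Besides the shell and the picture viewer there is one more tool, called after ">>>" by a JSON object that holds its "name" and its "arguments". arm_command: Moves the arm, as the interface text tells. Shifts and turns lie within -1 to 1; 1 stands for 0.075 m of shift or 45 degrees of turn. Its arguments: {"type":"object","properties":{"commands":{"type":"array","items":{"type":"array","items":{"type":"number"}}},"newtons":{"type":"number"}},"required":["commands"]}

```bash
mkdir -p pics
cat > h.py <<'E'
from rig import *
import numpy as np, cv2
def pts(n,d):
    p=camera_params(n);f=192/np.tan(np.radians(p["vfov"])/2)
    v,u=np.mgrid[:384,:512]
    P=np.stack([(u-p["cx"])/f*d,(v-p["cy"])/f*d,d],-1)
    T=np.array(p["cam_to_world"]);return P@T[:3,:3].T+T[:3,3]
E
python3 - <<'E'
from h import *
o=get_obs();print(o["time"],o["ee_pos"],o["tcp_rot"],o["width"])
ims=[]
for n in("top","side"):
    im,d=camera(n);ims.append(im);P=pts(n,d)
    for q in("ring","stub","other_ring"):
        for s in silhouettes(q,n)[:3]:
            m=s["mask"]&(d>0);X=P[m];
            print(n,q,round(s["score"],2),np.round(s["box"],3),m.sum(),np.round(np.median(X,0),3),np.round(np.percentile(X,[2,98],axis=0),3).tolist())
cv2.imwrite("pics/a.png",cv2.resize(np.hstack(ims)[:,:,::-1],(800,300)))
E
```

```text
0.0 [ 0.24812258 -0.62714061  0.24669001] [-8.75239203e-04  9.82305291e-01  1.87284520e-01 -2.42135190e-04] 0.08783821953163594
top ring 0.87 [0.43  0.511 0.051 0.077] 297 [ 0.458 -0.167  0.056] [[0.428, -0.194, 0.038], [0.486, -0.137, 0.06]]
top stub 0.64 [0.432 0.517 0.073 0.088] 604 [ 0.452 -0.172  0.012] [[0.416, -0.206, 0.007], [0.494, -0.126, 0.051]]
top other_ring 0.51 [0.586 0.512 0.051 0.08 ] 339 [ 0.454 -0.349  0.044] [[0.426, -0.378, 0.013], [0.483, -0.319, 0.048]]
side ring 0.86 [0.483 0.614 0.063 0.062] 650 [ 0.456 -0.147  0.052] [[0.426, -0.187, 0.036], [0.484, -0.131, 0.057]]
side stub 0.52 [ 0.498  0.605  0.018 -0.001] 10 [ 0.451 -0.168  0.048] [[0.447, -0.169, 0.047], [0.455, -0.165, 0.049]]
side other_ring 0.59 [0.54  0.538 0.054 0.037] 335 [ 0.449 -0.321  0.036] [[0.425, -0.348, 0.022], [0.484, -0.313, 0.045]]
```

View pics/a.png

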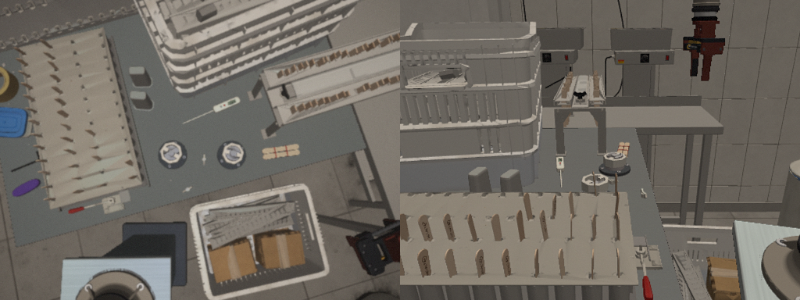

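The top view (left half) shows the proud ring at about pixel (172,153) and the seated one at (232,153). In world coordinates the proud one is near (0.457, -0.166) and the other near (0.455, -0.349). The crate lies behind them. I'll go above the proud ring.

>>> {"name": "arm_command", "arguments": {"commands": [[0.59,-0.57,0,0,-1],[0.59,-0.57,0,0,-1],[0.59,-0.57,0,0,-1],[0.59,-0.57,0,0,-1],[0.59,-0.57,0,0,-1]]}}

```text
time: 1.02
ee_pos: [0.3762, -0.3457, 0.248]
tcp_rot: [0.0, 0.982, 0.187, 0.0]
ft_force: [1.0, -0.5, -0.3]
width: 0.0876
grasp_force: 0.0
```

>>> {"name": "arm_command", "arguments": {"commands": [[0.59,-0.57,0,0,-1],[0.59,-0.57,0,0,-1],[0.3,-0.3,0,0,-1],[0,0,0,0,-1]]}}

```text
time: 1.52
ee_pos: [0.4401, -0.2037, 0.248]
tcp_rot: [-0.0, 0.982, 0.19, 0.0]
ft_force: [0.5, -0.7, 0.1]
width: 0.0878
grasp_force: 0.0
```

Run:
```python
from h import *
o=get_obs();print(o["time"],o["ee_pos"],o["tcp_rot"],o["width"])
P0=camera_params("wrist");print(np.round(P0["cam_to_world"],3).tolist(),P0["vfov"])
im,d=camera("wrist");P=pts("wrist",d);np.savez("w.npz",im=im,d=d,P=P)
for s in silhouettes("ring","wrist")[:3]:
    X=P[s["mask"]&(d>0)];print(round(s["score"],2),np.round(s["box"],3),np.round(np.median(X,0),4),np.round(np.percentile(X,[2,98],axis=0),3).tolist())
cv2.imwrite("pics/w.png",cv2.resize(im[:,:,::-1],(800,600)))
```

```text
1.525 [ 0.44007271 -0.20370465  0.24795214] [-8.60933841e-05  9.81801573e-01  1.89909142e-01  4.26321873e-04] 0.08775427854049762
[[0.373, -0.898, -0.234, 0.504], [-0.928, -0.361, -0.093, -0.178], [-0.001, 0.252, -0.968, 0.385], [0.0, 0.0, 0.0, 1.0]] 58.24549863736849
0.82 [0.433 0.357 0.125 0.178] [ 0.4553 -0.1633  0.0557] [[0.428, -0.194, 0.04], [0.485, -0.137, 0.057]]
```

View pics/w.png

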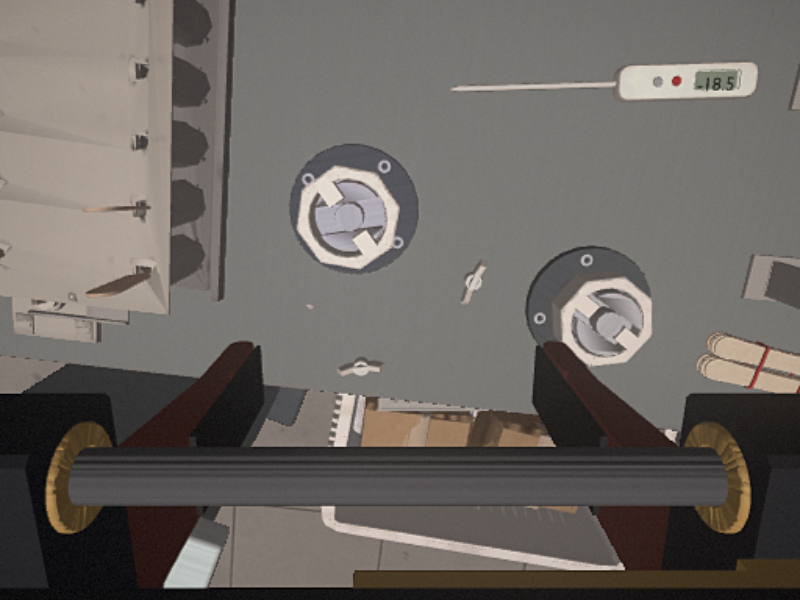

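The proud ring is at (348,217), with tabs at about (329,193) and (366,240). The keyway band looks to run roughly left to right. I'll rectify a crop to measure the angle.

Run:
```python
from h import *
z=np.load("w.npz");im=z["im"];P0=camera_params("wrist");T=np.array(P0["cam_to_world"]);f=192/np.tan(np.radians(P0["vfov"])/2)
def rect(h,c=(0.4565,-0.1655),s=0.04,N=400):
    # right = -y world, up = +x world
    a=np.linspace(-s,s,N);yy,xx=np.meshgrid(c[1]-a,c[0]-a)
    W=np.stack([xx,yy,np.full_like(xx,h)],-1);C=(W-T[:3,3])@T[:3,:3]
    return cv2.remap(im,(C[...,0]/C[...,2]*f+P0["cx"]).astype('f4'),(C[...,1]/C[...,2]*f+P0["cy"]).astype('f4'),cv2.INTER_CUBIC)
out=np.hstack([rect(.056),rect(.048)])
for k in(200,600): cv2.circle(out,(k,200),150 if k==200 else 110,(255,0,0),1)
cv2.imwrite("pics/r.png",out[:,:,::-1])
```

```text
(no output)
```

View pics/r.png

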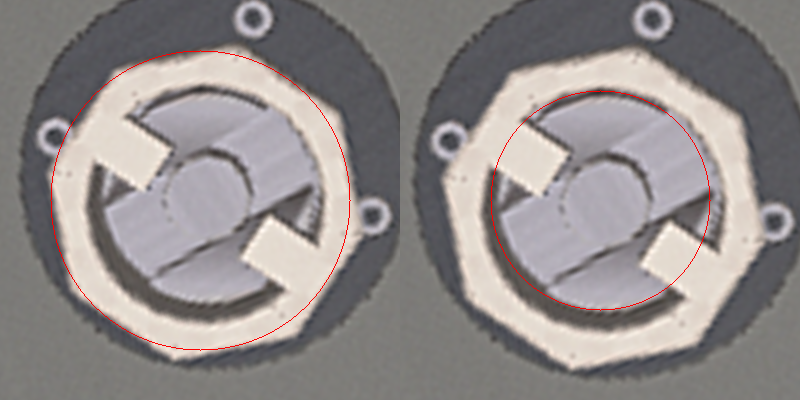

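Keyways lie at world yaw of about 120° and the tabs at about 55°, so the ring needs about +65° (counter-clockwise from above, a negative tool turn). I'll grip flats on the -80° line and go down.

>>> {"name": "arm_command", "arguments": {"commands": [[0.39,-0.39,0,0,-1],[0,0,0.5,0.13,-1],[0,0,0.5,0.13,-1],[0,0,0.5,0,-1],[0,0,0,0,-1]], "newtons": 15}}

```text
time: 2.25
ee_pos: [0.4529, -0.1695, 0.1331]
tcp_rot: [-0.001, 0.996, 0.085, -0.003]
ft_force: [-1.4, 0.4, 0.9]
width: 0.0878
grasp_force: 0.0
```

Run:
```python
from h import *
from scipy.spatial.transform import Rotation as R
o=get_obs();print(o["time"],o["ee_pos"],o["qpos"])
r=R.from_quat(np.roll(o["tcp_rot"],-1)).as_matrix();print(np.round(r,3).tolist(),"yaw y",np.degrees(np.arctan2(r[1,1],r[0,1])))
im,d=camera("wrist");P=pts("wrist",d)
for s in silhouettes("ring","wrist")[:1]:
    X=P[s["mask"]&(d>0)];X=X[X[:,2]>.052];print(s["score"],len(X),X.min(0),X.max(0),(X.min(0)+X.max(0))/2)
cv2.imwrite("pics/w2.png",im[:,:,::-1])
```

```text
2.25 [ 0.45287572 -0.16946901  0.13306502] [ 0.40521388  0.33199162 -0.20845864  2.09311684  0.10142769  0.73153551
 -1.26882096]
[[0.986, 0.169, -0.006], [0.169, -0.986, 0.001], [-0.005, -0.002, -1.0]] yaw y -80.25293384141625
0.9 3787 [ 0.42768793 -0.19513666  0.05202314] [ 0.49050069 -0.13175802  0.05988296] [ 0.45909431 -0.16344734  0.05595305]
```

View pics/w2.png

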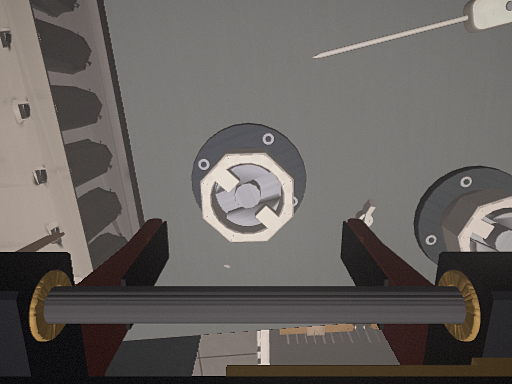

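The ring at pixel (247,197) is well between the fingers with its flats parallel to them. I'll correct by about 5 mm, descend and close.

>>> {"name": "arm_command", "arguments": {"commands": [[0.07,-0.05,0.3,0,-1],[0,0,0.4,0,-1],[0,0,0.29,0,-1],[0,0,0,0,-1]]}}

```text
time: 2.85
ee_pos: [0.4601, -0.1643, 0.0614]
tcp_rot: [0.0, 0.996, 0.086, -0.0]
ft_force: [-0.1, 0.7, 1.4]
width: 0.0875
grasp_force: 0.0
```

>>> {"name": "arm_command", "arguments": {"commands": [[0,0,0,0,1],[0,0,0,0,1],[0,0,0,0,1],[0,0,0,0,1]], "newtons": 15}}

```text
time: 3.35
ee_pos: [0.4604, -0.1638, 0.0616]
tcp_rot: [0.0, 0.996, 0.086, 0.001]
ft_force: [-1.4, -0.6, 6.4]
width: 0.06
grasp_force: 15.0
```

Gripped at 60 mm. Turning by -65°.

>>> {"name": "arm_command", "arguments": {"commands": [[0,0,0,-0.2,1],[0,0,0,-0.2,1],[0,0,0,-0.2,1],[0,0,0,-0.2,1]]}}

```text
time: 3.85
ee_pos: [0.4608, -0.1628, 0.0616]
tcp_rot: [0.0, 0.92, 0.392, 0.001]
ft_force: [-1.4, 3.6, 5.5]
width: 0.0602
grasp_force: 15.0
```

>>> {"name": "arm_command", "arguments": {"commands": [[0,0,0,-0.2,1],[0,0,0,-0.2,1],[0,0,0,-0.2,1],[0,0,0,-0.05,1],[0,0,0,0,1]]}}

```text
time: 4.47
ee_pos: [0.4594, -0.1623, 0.0606]
tcp_rot: [-0.001, 0.793, 0.609, 0.0]
ft_force: [-0.8, 5.8, -0.3]
width: 0.06
grasp_force: 15.0
```

Run:
```python
from h import *
from scipy.spatial.transform import Rotation as R
o=get_obs();print(o["time"],o["ee_pos"],o["width"],o["ft_force"],o["ft_torque"])
r=R.from_quat(np.roll(o["tcp_rot"],-1)).as_matrix();print("yaw y",np.degrees(np.arctan2(r[1,1],r[0,1])))
im,d=camera("wrist")
cv2.imwrite("pics/w3.png",im[:,:,::-1])
```

```text
4.475 [ 0.45938372 -0.16231141  0.06062946] 0.05999972982573621 [-0.80409837  5.82408894 -0.28378034] [ 1.27093359  0.17545783 -0.07225924]
yaw y -14.929658404434619
```

View pics/w3.png

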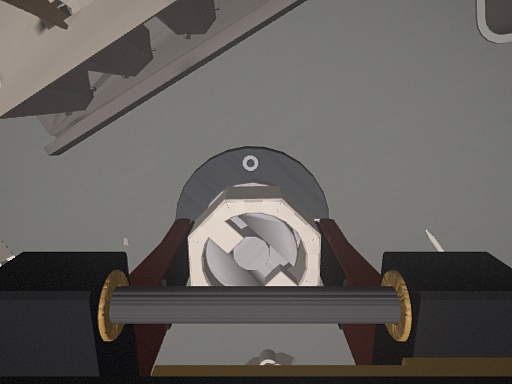

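The tabs (220,235) and (283,282) now lie over the keyway band. Releasing.

>>> {"name": "arm_command", "arguments": {"commands": [[0,0,0,0,-1],[0,0,0,0,-1],[0,0,0,0,-1],[0,0,0,0,-1]]}}

```text
time: 5.03
ee_pos: [0.46, -0.1639, 0.061]
tcp_rot: [0.0, 0.793, 0.61, -0.0]
ft_force: [0.0, 0.1, 0.1]
width: 0.0877
grasp_force: 0.0
```

>>> {"name": "arm_command", "arguments": {"commands": [[0,0,-0.4,0,-1],[0,0,-0.6,0,-1],[0,0,-0.6,0,-1],[0,0,0,0,-1]]}}

```text
time: 5.52
ee_pos: [0.462, -0.1643, 0.1841]
tcp_rot: [0.003, 0.793, 0.609, 0.002]
ft_force: [0.3, 0.1, -1.1]
width: 0.0877
grasp_force: 0.0
```

Run:
```python
from h import *
o=get_obs();print(o["time"],o["ee_pos"],o["width"],o["ft_force"])
im,d=camera("wrist");P=pts("wrist",d)
for s in silhouettes("ring","wrist")[:2]:
    X=P[s["mask"]&(d>0)];print(s["score"],len(X),np.percentile(X,[2,10,50,90,98],axis=0).round(4).tolist())
    X=X[X[:,2]>np.percentile(X[:,2],50)-.004]
    A=np.c_[X[:,:2],np.ones(len(X))];print("plane",np.linalg.lstsq(A,X[:,2],rcond=None)[0])
cv2.imwrite("pics/w4.png",im[:,:,::-1])
```

```text
5.525 [ 0.46204851 -0.16426512  0.18407028] 0.08774784713536178 [ 0.26381643  0.0502855  -1.05671402]
0.57 2423 [[0.4275, -0.1918, 0.0232], [0.432, -0.1873, 0.0379], [0.458, -0.1587, 0.0419], [0.4805, -0.137, 0.0429], [0.4848, -0.1333, 0.0435]]
plane [-0.00328218  0.00069462  0.04354594]
```

View pics/w4.png

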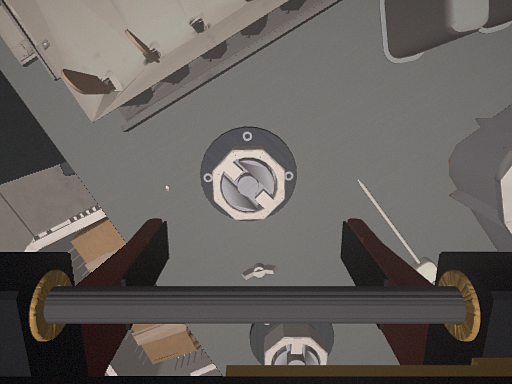

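The ring at pixel (248,184) is level with its top at about 0.043 m, against 0.044 m when fully seated. Its tabs are in the keyways and the gripper is clear, so I'm handing in.

```bash
python3 -c "
from rig import *
print(close_job())"
```

```text
the job is handed in; nothing more can be done
None
```

The proud ring was turned about 65° and dropped into its keyways: it measured level, with its top at about 43 mm (44 mm is fully down). I released it, left the other ring alone, and handed the job in at about 5.6 s; no verdict was returned.

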